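# Lock the bench pin with its hairpin clip

### The job

Fold the hinged strap down flat onto the wooden bench pin, then push the hairpin spring clip sideways under the head of the stud until it snaps fully home on the shank. Push gently, let go, and leave the doming punch, the ring clamp and the brass doming cube where they are.

Things in the scene. Friction and masses are not known exactly. Their poses are not given: they have to be found in the camera images.
- mount: fixed bench-pin mount. Origin: centre of the underside, below slot_mid; x points along the strap from its free end to its hinge, z up. Dark steel base 170 x 90 x 12 mm, on it the wooden bench pin 70 mm wide with a V notch at its -x end (about 115 mm from the origin), wood top 30 mm above the bench. An upright steel stud stands up through it.
- slot_mid (a point): middle of the 40 mm slot the stud is clamped in, at the height of the folded strap's top face (36 mm above the bench); axes as the mount. The stud (shank 10 mm in diameter) stands in line with it but, different each time and not measured, up to 14 mm before or behind this point along the mount's x. It holds firm under the clip's push.
- head_under (a point): point 10 mm above slot_mid: level of the underside of the stud's head. The head is round, 16 mm in diameter, 7 mm high (top 53 mm above the bench) and centred on the stud, so up to 14 mm before or behind this point. The bare shank below it is 10 mm high above the folded strap.
- strap (a joint): angle of the aluminium strap, rad: 0 = folded flat on the wood, grows as its free end rises (starts 0.5 to 1.1). Stiff hinge: stays where left, needs 0.05 to 0.2 N m to close. Strap 117 mm from hinge pin to free end, 44 mm wide, 6 mm thick; its opening 48 x 18 mm (16 to 64 mm from the pin) lets the stud through as it folds.
- strap_end (a point): middle of the free end's edge of the strap, on its top face
- strap_hinge (a point): the strap's hinge pin, 40 mm from slot_mid along the mount's +x, 33 mm above the bench, in the strap's mid-plane; the pin runs along the mount's y
- clip: hairpin spring clip, 78 mm long, about 60 g, starts flat on the bench. Origin: underside, below the centre of its black grip block (24 x 24 mm, 18 mm high, flat sides); x points from the grip to the open mouth, z up. Two sprung steel legs, 7 mm high, run along +x from 13 mm ahead of the origin, 6.5 (inside) to 11.5 mm off the centre line.
- clip_throat (a point): on the clip's underside, midway between the legs' inward bulges, 50.5 mm ahead of its origin: the throat is 5 mm wide. Ahead of it the legs flare to about 25 mm inside at the tips (66 mm ahead of the origin). Each leg gives sideways about 3 N per mm. Forcing the throat over the 10 mm shank takes about 5 to 10 N.
- clip_seat (a point): on the clip's underside, 44 mm ahead of its origin: where the shank's axis lies when the clip is home. Once the shank passes the throat the legs snap shut behind it and the push falls off (turns to a pull); then the hard front of the tongue between the legs (38 mm ahead of the origin) meets the shank and the push rises steadily. Over 25 N bends the clip.
- punch: bystander: steel doming punch, 73 mm long with a 16 mm ball end, lying on the bench
- ringclamp: bystander: wooden ring clamp 75 x 16 mm with a brass band, lying on the bench
- domingcube: bystander: 50 mm brass doming cube
Things that resemble listed ones, but are neither listed nor needed, are in the scene too. Leave any purple look-alike of the mount alone.

How it is judged:
By the outcome, as a careful person would: the job done as asked, in the order asked, and still so for the second after the job is handed in, with the robot touching nothing.
It also fails if it takes over 51 s, if anything falls off the work surface, if the arm or the gripper's body presses on something with over 40 N, if the wrist force passes 120 N, or if a joint passes its speed limit or range.

### The arm

A 6-joint arm with a two-finger parallel gripper is mounted at the origin on the work surface. World frame = base frame: x ahead of the robot, y to its left, z up, the work surface at z = 0. Lengths are in m, angles in rad, forces in N, time in s.
With the tool pointing down it reaches from about 0.4 to 0.825 m from the base axis. Payload 7 kg.
Tool frame: the origin (TCP) lies midway between the tips of the shut fingers; the grasp point (between the pads) lies 19 mm behind it; z points along the fingers, y is the line along which they close (so a half turn about z gives the same grasp; the last joint's range is limited). The gripper opens to 88 mm and grips with 3 to 60 N. Pads are 19 mm wide; open, the fingers measure 130 mm over their backs; the gripper's body (78 mm by 193 mm) begins 47 mm behind the grasp point.
Start: joints at [-0.88, 0.359, 0.012, 0, -1.224, -0.288], TCP at [0.265, -0.621, 0.227] pointing down, gripper open.
Joint ranges: [-3.07, 3.07], [-1.43, 2.12], [-1.02, 1.25], [-3.03, 1.67], [-3.05, -0], [-3.03, 3.03]. Speed limits (rad/s): [2.39, 2.39, 3.01, 3.14, 3.14, 3.14].

### API

Orientations are given as [roll, pitch, yaw] about the fixed x, y, z axes, in that order (R = Rz(yaw) Ry(pitch) Rx(roll)).
In Python, from station import arm gives the robot as it stands.
- The arm moves only by the tool servo_tool, never from a script. Its argument "deltas" is a list of rows, each a list of 7 numbers: the closure, from -1 (fully open) to 1 (shut), then the shift along the tool's x, y, z in mm, then the turn, a rotation vector about the tool's x, y, z in degrees. In form: [[gripper, x, y, z, ax, ay, az], ...]. A call has 1 to 20 rows; each row shifts and turns the commanded pose from where the row before left it, along the tool's axes as they then stand; what a row does not reach is not made up. A row lasts 1/12 s, in which the tool goes at most 41.7 mm and 7.16 degrees, less where a joint would pass 70% of its speed; a pose out of reach is approached as far as the arm can. A call is refused whole if a number of a shift passes 41.7 or a number of a turn 7.16, either way. A call with a gripper value outside its range is refused whole. The fingers move at their own pace and stop on an object; "squeeze" is the grip in N (left out, the last holds). Time passes only in rows, so rows that do not move let the fingers close. It gives the time, the measured TCP pose, the force, the opening and the grip force at its end, in the units of the state.
- arm.get_state(): the state, without advancing time (a new reading comes with each control period).
- arm.grab_frame(name): name is "side" or "top"; returns a dict with "color" (384x512x3 uint8, red, green, blue), "K" (3x3 intrinsics, pixels), "position" and "orientation" of the camera in the world. Camera axes: x right, y down, z forward; pixel columns grow to the right and rows downward; lengths in m; the calibration is good to about 2 mm. A picture is of the moment at which its call begins. There is no depth.
- arm.job_done(): hands the job in; it is judged then, once.
Trained networks look in a picture, given as the dict that the camera call returned (one of the last four; its "shot" number tells which), for a name from the list of things; names that differ only in an ending like _2 or _b are one class to them, and where a whole thing is asked for, a point or a joint stands for the part that bears it (a point fixed in the world has none). Each returns a list of dicts, best first, with "conf" (0 to 1); they miss things now and then, are a little off and sometimes report something else, mostly with a low value. They report only what shows in the picture. A call takes as long as a camera call. They do not tell look-alikes from the thing itself.
- arm.recognise(query, picture): "at" ([x, y, z] in m, in the coordinates of the camera as it stood for that picture, good to about 4 mm: the middle of the surface that is visible of it).
The state is a dict: "t": time; "q": joint angles; "qd": joint speeds; "joint_efforts": joint torques, N m; "eef_pos": TCP position; "ee_rot": TCP orientation; "force": force on the tool from outside, world axes, zero at the start; "moment": the same for the moment, N m; "width": finger opening in m; "gripper_force": force on a finger pad.
Only numpy, scipy, OpenCV 4.12 (cv2) and the standard library are available. Lean on these libraries where they do the work, as an engineer would, in place of code of your own. Each camera call takes 0.05 s, during which the arm holds its last target. There are 200 camera calls.

## Working session

There is one attempt and no reset: what is moved stays moved. The work goes in short steps, Python scripts to look and compute and a tool call to move; the robot and the scene stay as the last step left them, time stands still between calls to the robot, and variables do not carry over. Pictures are saved under pics/ and viewed, at most 10 in all, crops included, and the job is handed in when it is done.

Besides the shell and the picture viewer there is one more tool, called after "Emit:" by a JSON object that holds its "method" and its "body", one argument or row to a line. servo_tool: Moves the arm, as the interface text tells. Its arguments: {"type":"object","properties":{"deltas":{"type":"array","items":{"type":"array","items":{"type":"number"}}},"squeeze":{"type":"number"}},"required":["deltas"]}

```bash
mkdir -p pics; ls; cat > h.py <<'E'
import numpy as np,cv2
from station import arm
from scipy.spatial.transform import Rotation as R
def rot(o):
    o=np.array(o,float)
    return o if o.shape==(3,3) else (R.from_quat(o) if o.size==4 else R.from_euler('xyz',o)).as_matrix()
def towrld(f,p): return rot(f['orientation'])@np.array(p)+np.array(f['position'])
def pix2z(f,u,v,z):
    d=rot(f['orientation'])@np.linalg.inv(f['K'])@[u,v,1]; c=np.array(f['position']); return c+d*(z-c[2])/d[2]
def proj(f,P):
    c=rot(f['orientation']).T@(np.array(P)-np.array(f['position'])); p=f['K']@c; return p[:2]/p[2]
def save(f,n): cv2.imwrite('pics/'+n,f['color'][:,:,::-1])
E
python3 - <<'E'
from h import *
for n in ('top','side'):
    f=arm.grab_frame(n); save(f,n+'1.png'); print(n,f['position'],f['orientation'],f['K'][0])
    for q in ['mount','strap','clip','punch','ringclamp','domingcube','strap_end','strap_hinge','head_under','clip_throat','clip_seat','slot_mid']:
        for d in arm.recognise(q,f)[:3]: w=towrld(f,d['at']); print(q,round(d['conf'],2),w.round(3),proj(f,w).round())
print(arm.get_state())
E
```

```text
pics
top [0.27450933 0.02358719 1.30075449] [-2.97570137 -0.00464537 -1.59091283] [493.36363323   0.         263.952444  ]
mount 0.81 [0.565 0.153 0.029] [210. 162.]
mount 0.73 [0.356 0.045 0.028] [253. 241.]
mount 0.68 [ 0.351 -0.188  0.011] [342. 241.]
strap 0.94 [0.173 0.349 0.037] [132. 317.]
strap 0.91 [0.581 0.153 0.077] [208. 152.]
strap 0.81 [0.345 0.047 0.033] [252. 245.]
clip 0.59 [ 0.495 -0.099  0.005] [306. 188.]
punch 0.5 [ 0.462 -0.272  0.014] [372. 198.]
ringclamp 0.72 [ 0.488 -0.096  0.013] [305. 190.]
ringclamp 0.69 [ 0.582 -0.173  0.019] [333. 155.]
domingcube 0.94 [ 0.716 -0.044  0.049] [284. 103.]
domingcube 0.36 [ 0.58  -0.171  0.018] [332. 155.]
strap_end 0.66 [0.171 0.347 0.034] [133. 318.]
strap_end 0.63 [0.346 0.044 0.034] [253. 245.]
strap_end 0.56 [0.582 0.154 0.08 ] [208. 151.]
strap_hinge 0.77 [0.185 0.339 0.03 ] [137. 311.]
strap_hinge 0.75 [0.567 0.153 0.026] [211. 162.]
strap_hinge 0.72 [ 0.349 -0.194  0.012] [345. 242.]
head_under 0.84 [0.358 0.045 0.026] [253. 240.]
head_under 0.83 [0.568 0.148 0.031] [212. 161.]
head_under 0.76 [ 0.347 -0.189  0.013
[... 1469 characters left out ...]
 [ 0.338 -0.177  0.009] [348. 181.]
{'t': 1.3, 'q': array([-8.79906228e-01,  3.58597670e-01,  1.19034631e-02, -3.87555086e-05,
       -1.22411563e+00, -2.88094834e-01]), 'qd': array([-0.00048251,  0.00010758,  0.00127321,  0.00067454, -0.00040117,
       -0.0013888 ]), 'joint_efforts': array([-3.10663716e-03, -5.82381141e+01,  2.93310374e+01,  7.00302914e+00,
        1.26097735e-02,  2.31305535e-05]), 'eef_pos': array([ 0.26457165, -0.62095343,  0.22655727]), 'ee_rot': array([ 3.14156935e+00,  3.11093343e-05, -2.73881056e+00]), 'force': array([ 0.33800323,  0.6564384 , -0.54538856]), 'moment': array([-0.01064991, -0.06709271, -0.05631668]), 'gripper_force': 0.0, 'width': 0.08773466229389904}
```

```bash
python3 - <<'E'
import cv2,numpy as np
t=cv2.imread('pics/top1.png');s=cv2.imread('pics/side1.png')
cv2.imwrite('pics/a.png',cv2.resize(t[80:280,180:446],None,fx=3,fy=3,interpolation=cv2.INTER_CUBIC))
cv2.imwrite('pics/b.png',cv2.resize(s[130:260,170:400],None,fx=3.4,fy=3.4,interpolation=cv2.INTER_CUBIC))
E
```

```text
(no output)
```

View pics/a.png

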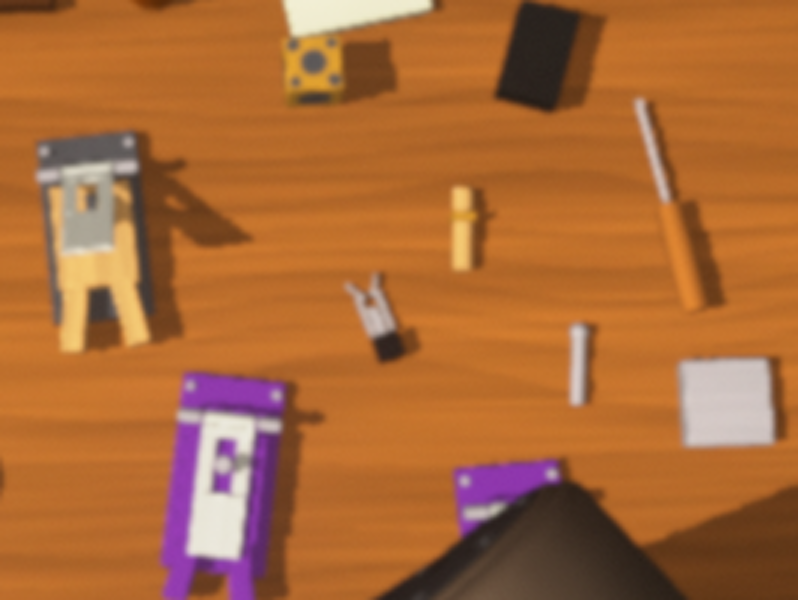

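View pics/b.png

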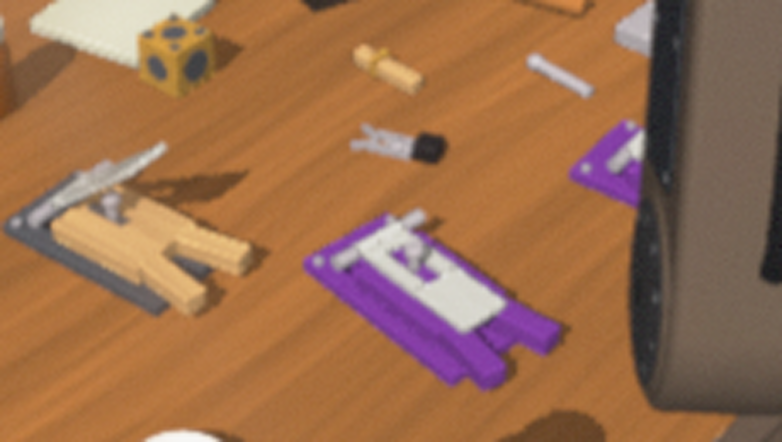

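Top crop: the mount (dark base, wood) is at about px (210,160), with its strap raised at px (209,150) and the hinge towards world +x. The clip's grip is at px (309,196) and its mouth points up-left to px (300,174). I'll zoom in on the mount and clip in both views.

```bash
python3 - <<'E'
import cv2,numpy as np
t=cv2.imread('pics/top1.png');s=cv2.imread('pics/side1.png')
Z=lambda i,f:cv2.resize(i,None,fx=f,fy=f,interpolation=cv2.INTER_CUBIC)
a=Z(t[118:202,185:241],7); b=Z(s[165:228,165:250],8)
c=Z(t[165:207,288:321],7)
cv2.imwrite('pics/c.png',np.hstack([a,np.vstack([c,np.zeros((a.shape[0]-c.shape[0],c.shape[1],3),np.uint8)])])); cv2.imwrite('pics/d.png',b)
E
```

```text
(no output)
```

View pics/c.png

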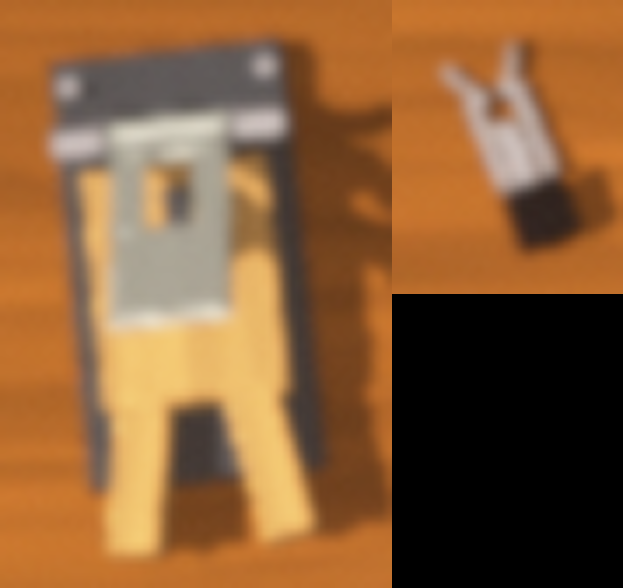

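View pics/d.png

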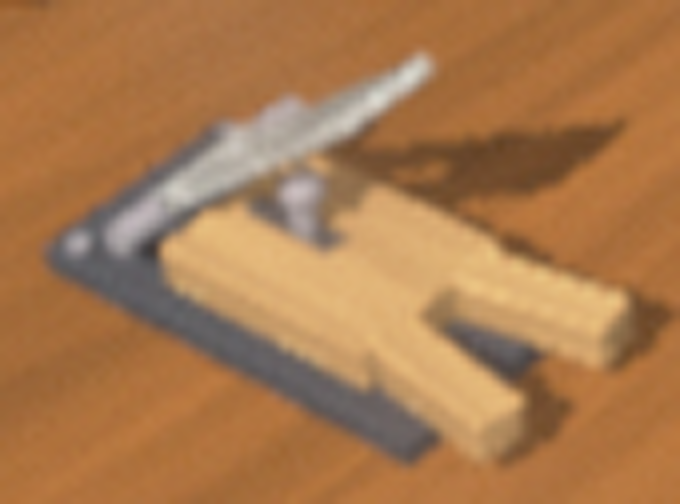

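```bash
cat > fit.py <<'E'
from h import *
from scipy.optimize import least_squares
F={n:arm.grab_frame(n) for n in('top','side')}
T=lambda x,y:('top',185+(x+.5)/7-.5,118+(y+.5)/7-.5)
S=lambda x,y:('side',165+(x+.5)/8-.5,165+(y+.5)/8-.5)
def model(p):
    x,y,w,th,s,b=p; m=1e-3
    H=np.array([40*m,0,33*m]); e=lambda yy:H+[-.117*np.cos(th)+.003*np.sin(th),yy,.117*np.sin(th)+.003*np.cos(th)]
    L=[(T(52,66),[b,.045,.012]),(T(280,42),[b,-.045,.012]),(T(95,488),[b-.17,.045,.006]),(T(322,466),[b-.17,-.045,.006]),
     (T(113,318),e(.022)),(T(231,306),e(-.022)),(T(169,132),[.04,0,.037]),
     (S(48,247),[b,.045,.012]),(S(220,122),[b,-.045,.012]),(S(410,462),[b-.17,.045,0]),(S(428,64),e(0)),(S(302,184),[s,0,.053])]
    c,sn=np.cos(w),np.sin(w)
    return L,[np.array([x+c*q[0]-sn*q[1],y+sn*q[0]+c*q[1],q[2]]) for _,q in L]
def res(p):
    L,Q=model(p); return np.concatenate([proj(F[l[0][0]],q)-l[0][1:] for l,q in zip(L,Q)])
r=least_squares(res,[.55,.15,.1,.6,0,.08],loss='soft_l1'); print(r.x.round(4)); print(res(r.x).reshape(-1,2).round(1).tolist())
# clip (top view, crop c second panel x offset 392, scale 7, origin 288,165)
C=lambda x,y:(288+(x-392+.5)/7-.5,165+(y+.5)/7-.5)
f=F['top']
g=np.mean([pix2z(f,*C(*k),.018) for k in [(504,192),(556,172),(580,226),(525,250)]],0)
m=(pix2z(f,*C(447,68),.007)+pix2z(f,*C(515,45),.007))/2
d=m-g; print('grip',g,'mouth',m,np.linalg.norm(d[:2]),np.degrees(np.arctan2(d[1],d[0])))
print(arm.get_state()['t'])
E
python3 fit.py
```

```text
[ 0.591   0.1523  0.0994  0.7311 -0.0037  0.0828]
[[-0.3, -0.6], [0.2, -0.9], [-0.1, 1.0], [1.1, 0.2], [-0.6, 0.1], [0.4, -0.3], [0.1, 0.8], [-0.7, -0.3], [0.4, -0.9], [0.6, 1.1], [-5.7, 1.9], [0.3, -0.7]]
grip [ 0.47528345 -0.10478829  0.018     ] mouth [ 0.53681286 -0.08494883  0.007     ] 0.06464884258996609 17.871333917396573
1.4
```

```bash
sed -i 's/(S(428,64),e(0))/(S(432,60),e(-.022))/' fit.py; python3 fit.py
```

```text
[ 0.594   0.153   0.0957  0.6883 -0.007   0.0797]
[[-0.4, -0.6], [0.1, -0.8], [-0.4, 1.0], [0.8, 0.3], [-0.6, 0.5], [0.3, 0.3], [-0.1, -0.3], [-0.8, -0.3], [0.4, -0.8], [0.3, 1.2], [-0.4, -0.5], [0.3, -0.6]]
grip [ 0.47528345 -0.10478829  0.018     ] mouth [ 0.53681286 -0.08494883  0.007     ] 0.06464884258996609 17.871333917396573
1.5
```

Emit:
{"method": "servo_tool", "body": {
  "deltas": [
    [1, 0, 0, 0, 0, 0, 5.87],
    [1, 0, 0, 0, 0, 0, 5.87],
    [1, 0, 0, 0, 0, 0, 5.87],
    [1, -15.6, 30.8, 0, 0, 0, 0],
    [1, -15.6, 30.8, 0, 0, 0, 0],
    [1, -15.6, 30.8, 0, 0, 0, 0],
    [1, -15.6, 30.8, 0, 0, 0, 0],
    [1, -15.6, 30.8, 0, 0, 0, 0],
    [1, -15.6, 30.8, 0, 0, 0, 0],
    [1, -15.6, 30.8, 0, 0, 0, 0],
    [1, -15.6, 30.8, 0, 0, 0, 0],
    [1, -15.6, 30.8, 0, 0, 0, 0],
    [1, -15.6, 30.8, 0, 0, 0, 0],
    [1, -15.6, 30.8, 0, 0, 0, 0],
    [1, -15.6, 30.8, 0, 0, 0, 0],
    [1, -15.6, 30.8, 0, 0, 0, 0],
    [1, -15.6, 30.8, 0, 0, 0, 0],
    [1, -15.6, 30.8, 0, 0, 0, 0],
    [1, -15.6, 30.8, 0, 0, 0, 0],
    [1, -15.6, 30.8, 0, 0, 0, 0]
  ],
  "squeeze": 15
}}

```text
t: 3.17
eef_pos: [0.479, -0.0727, 0.227]
ee_rot: [3.141, 0.001, -3.046]
force: [0.9, -0.9, -0.2]
width: 0.0008
gripper_force: 0.0
```

Emit:
{"method": "servo_tool", "body": {
  "deltas": [
    [1, -15.5, 30.5, 0, 0, 0, 0],
    [1, -15.5, 30.5, 0, 0, 0, 0],
    [1, -15.5, 30.5, 5, 0, 0, 0],
    [1, -15.5, 30.5, 10, 0, 0, 0],
    [1, -15.5, 30.5, 15, 0, 0, 0],
    [1, -15.5, 30.5, 20, 0, 0, 0],
    [1, -10, 20, 20, 0, 0, 0],
    [1, 0, 0, 0, 0, 0, 0],
    [1, 0, 0, 0, 0, 0, 0],
    [1, 0, 0, 0, 0, 0, 0]
  ]
}}

```text
t: 4.0
eef_pos: [0.5618, 0.1373, 0.1567]
ee_rot: [-3.141, -0.0, -3.046]
force: [0.6, 0.2, 0.8]
width: 0.0
gripper_force: 0.0
```

```bash
python3 - <<'E'
from h import *
s=arm.get_state(); print(s['t'],s['eef_pos'],s['ee_rot'],s['force'])
f=arm.grab_frame('side'); Z=lambda i,k:cv2.resize(i,None,fx=k,fy=k,interpolation=cv2.INTER_CUBIC)
cv2.imwrite('pics/e.png',Z(f['color'][130:240,150:280,::-1],5))
print(proj(f,s['eef_pos']))
E
```

```text
4.0 [0.56182746 0.13725237 0.15674225] [-3.14118849e+00 -1.86613398e-04 -3.04565524e+00] [0.55787251 0.15417279 0.77939194]
[209.89310132 156.3837755 ]
```

View pics/e.png

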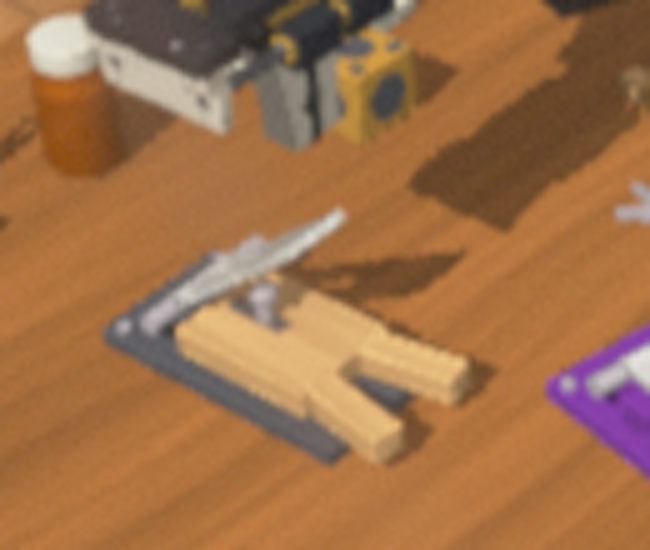

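Emit:
{"method": "servo_tool", "body": {
  "deltas": [
    [1, -5.9, 12.5, 0, 0, 0, 0],
    [1, 0, 0, 13, 0, 0, 0],
    [1, 0, 0, 13, 0, 0, 0],
    [1, 0, 0, 13, 0, 0, 0],
    [1, 0, 0, 13, 0, 0, 0],
    [1, 0, 0, 6, 0, 0, 0],
    [1, 2.7, 0, 3.6, 0, 0, 0],
    [1, 2.7, 0, 3.6, 0, 0, 0],
    [1, 2.7, 0, 4.1, 0, 0, 0],
    [1, 2.7, 0, 4.1, 0, 0, 0],
    [1, 2.1, 0, 4.5, 0, 0, 0],
    [1, 2.1, 0, 4.5, 0, 0, 0],
    [1, 1.7, 0, 4.6, 0, 0, 0],
    [1, 1.7, 0, 4.6, 0, 0, 0],
    [1, 1.2, 0, 4.8, 0, 0, 0],
    [1, 1.2, 0, 4.8, 0, 0, 0],
    [1, 0.8, 0, 4.9, 0, 0, 0],
    [1, 0.8, 0, 4.9, 0, 0, 0]
  ]
}}

```text
t: 5.55
eef_pos: [0.5441, 0.1483, 0.045]
ee_rot: [-3.141, -0.0, -3.046]
force: [0.0, -0.3, 0.1]
width: 0.0003
gripper_force: 0.3
```

Emit:
{"method": "servo_tool", "body": {
  "deltas": [
    [1, 0.3, 0, 4, 0, 0, 0],
    [1, 0, 0, 3, 0, 0, 0],
    [1, 0, 0, 1, 0, 0, 0],
    [1, 0, 0, 1, 0, 0, 0],
    [1, 0, 0, 0.5, 0, 0, 0],
    [1, 0, 0, 0, 0, 0, 0],
    [1, 0, 0, 0, 0, 0, 0]
  ]
}}

```text
t: 6.13
eef_pos: [0.5439, 0.1482, 0.0363]
ee_rot: [3.142, 0.0, -3.046]
force: [-1.4, -1.1, 3.3]
width: 0.0005
gripper_force: 1.3
```

Emit:
{"method": "servo_tool", "body": {
  "deltas": [
    [1, 0, 0, 0.4, 0, 0, 0],
    [1, 0, 0, 0.4, 0, 0, 0],
    [1, 0, 0, 0, 0, 0, 0],
    [1, 0, 0, 0, 0, 0, 0]
  ]
}}

```text
t: 6.47
eef_pos: [0.544, 0.1482, 0.0362]
ee_rot: [3.142, 0.0, -3.046]
force: [-4.8, -1.3, 10.2]
width: 0.0003
gripper_force: 4.9
```

Emit:
{"method": "servo_tool", "body": {
  "deltas": [
    [1, 0, 0, -8, 0, 0, 0],
    [1, 0, 0, -20, 0, 0, 0],
    [1, 0, 0, -25, 0, 0, 0],
    [1, 0, 0, -25, 0, 0, 0],
    [1, 0, 0, -22, 0, 0, 0],
    [-1, 10.3, -27.2, 0, 0, 0, 0],
    [-1, 10.3, -27.2, 0, 0, 0, 0],
    [-1, 10.3, -27.2, 0, 0, 0, 0],
    [-1, 10.3, -27.2, 0, 0, 0, 0],
    [-1, 10.3, -27.2, 0, 0, 0, 0],
    [-1, 10.3, -27.2, 0, 0, 0, 0],
    [-1, 10.3, -27.2, 0, 0, 0, 0],
    [-1, 10.3, -27.2, 0, 0, 0, 0],
    [-1, 10.3, -27.2, 0, 0, 0, 0],
    [-1, 0, 0, 0, 0, 0, -6.35],
    [-1, 0, 0, 0, 0, 0, -6.35],
    [-1, 0, 0, 0, 0, 0, 0],
    [-1, 0, 0, 0, 0, 0, 0]
  ]
}}

```text
t: 7.97
eef_pos: [0.4752, -0.1043, 0.1356]
ee_rot: [-3.142, 0.001, -2.828]
force: [0.3, 0.2, 0.2]
width: 0.0815
gripper_force: 0.0
```

```bash
python3 - <<'E'
from h import *
s=arm.get_state(); print(s['t'],s['eef_pos'],s['ee_rot'],s['force'])
Z=lambda i,k:cv2.resize(i,None,fx=k,fy=k,interpolation=cv2.INTER_CUBIC)
f=arm.grab_frame('side'); a=Z(f['color'][150:235,150:310,::-1],5)
for P,col in [((.475,-.105,.018),(0,255,0)),((.537,-.085,.007),(255,0,0))]:
    u=proj(f,P); print(u); cv2.circle(a,tuple(int(k) for k in ((u-[150,150])*5)),3,col,-1)
cv2.imwrite('pics/f.png',a)
E
```

```text
7.9667 [ 0.47518922 -0.1043137   0.13560361] [-3.14152950e+00  7.32000825e-04 -2.82811981e+00] [0.32937981 0.19090489 0.23074741]
[295.46845128 171.05342436]
[274.9427807  168.71329518]
```

View pics/f.png

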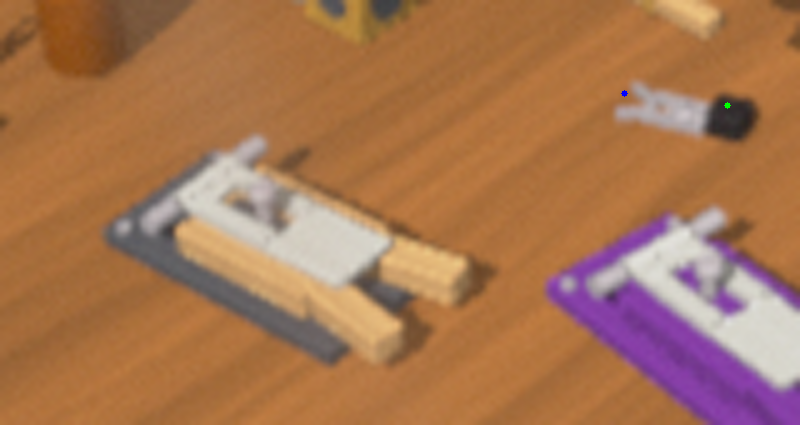

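Emit:
{"method": "servo_tool", "body": {
  "deltas": [
    [-1, 1.5, 0, 22, 0, 0, 0],
    [-1, 0, 0, 25, 0, 0, 0],
    [-1, 0, 0, 25, 0, 0, 0],
    [-1, 0, 0, 25, 0, 0, 0],
    [-1, 0, 0, 18, 0, 0, 0],
    [-1, 0, 0, 10, 0, 0, 0],
    [-1, 0, 0, 7.5, 0, 0, 0],
    [0.2, 0, 0, 0, 0, 0, 0],
    [0.4, 0, 0, 0, 0, 0, 0],
    [0.6, 0, 0, 0, 0, 0, 0],
    [0.8, 0, 0, 0, 0, 0, 0],
    [1, 0, 0, 0, 0, 0, 0],
    [1, 0, 0, 0, 0, 0, 0],
    [1, 0, 0, 0, 0, 0, 0],
    [1, 0, 0, 0, 0, 0, 0],
    [1, 0, 0, 0, 0, 0, 0]
  ],
  "squeeze": 30
}}

```text
t: 9.35
eef_pos: [0.4736, -0.1047, 0.0029]
ee_rot: [-3.142, 0.0, -2.825]
force: [0.2, 1.1, -0.1]
width: 0.033
gripper_force: 0.0
```

Emit:
{"method": "servo_tool", "body": {
  "deltas": [
    [1, 0, 0, 0, 0, 0, 0],
    [1, 0, 0, 0, 0, 0, 0],
    [1, 0, 0, 0, 0, 0, 0]
  ]
}}

```text
t: 9.6
eef_pos: [0.4736, -0.1048, 0.0028]
ee_rot: [-3.142, -0.0, -2.824]
force: [-0.6, -0.2, 0.4]
width: 0.0239
gripper_force: 30.0
```

Emit:
{"method": "servo_tool", "body": {
  "deltas": [
    [1, 0, 0, -8, 0, 0, 0],
    [1, 0, 0, -16, 0, 0, 0],
    [1, 0, 0, -20, 0, 0, 0],
    [1, 0, 0, -20, 0, 0, 0],
    [1, 0, 0, -20, 0, 0, 0],
    [1, 0, 0, -16, 0, 0, 0],
    [1, 0, 0, 0, 0, 0, 6.35],
    [1, 0, 0, 0, 0, 0, 6.35],
    [1, 0, 0, 0, 0, 0, 0],
    [1, 0, 0, 0, 0, 0, 0]
  ]
}}

```text
t: 10.43
eef_pos: [0.4734, -0.1048, 0.1031]
ee_rot: [3.142, 0.0, -3.043]
force: [-0.5, -0.5, -0.6]
width: 0.0235
gripper_force: 30.0
```

```bash
python3 - <<'E'
from h import *
s=arm.get_state(); print(s['t'],s['eef_pos'],s['ee_rot'],s['force'],s['width'])
Z=lambda i,k:cv2.resize(i,None,fx=k,fy=k,interpolation=cv2.INTER_CUBIC)
f=arm.grab_frame('top'); a=Z(f['color'][118:202,185:241,::-1],6)
g=arm.grab_frame('side'); b=Z(g['color'][170:228,165:240,::-1],6)
W=lambda x,y,z:[.594+x*.9954-y*.0958,.153+x*.0958+y*.9954,z]
for im,fr,o in((a,f,(185,118)),(b,g,(165,170))):
    for P in [W(-.007,0,.053),W(.04,0,.036),W(-.077,.022,.036),W(-.077,-.022,.036)]:
        u=(proj(fr,P)+.5-o)*6-.5; cv2.circle(im,tuple(int(round(k)) for k in u),2,(0,0,255),-1)
h=max(a.shape[0],b.shape[0]); pad=lambda i:cv2.copyMakeBorder(i,0,h-i.shape[0],0,0,cv2.BORDER_CONSTANT)
cv2.imwrite('pics/g.png',np.hstack([pad(a),pad(b)]))
E
```

```text
10.4333 [ 0.47341042 -0.10475274  0.10311494] [ 3.14154250e+00  1.93998338e-04 -3.04280669e+00] [-0.548053   -0.51565791 -0.62029379] 0.023461899658550594
```

View pics/g.png

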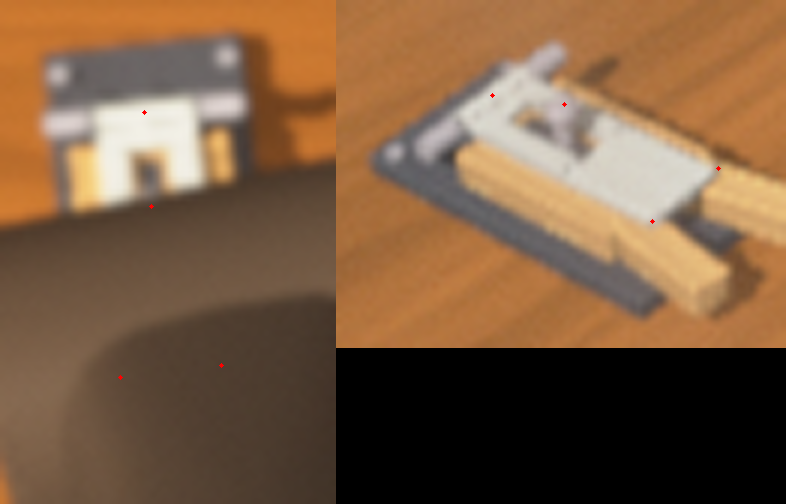

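The overlay matches: the strap is flat, the corner marks sit on its corners, and the head mark sits on the stud head. The clip is in the gripper. Next I move behind the stud.

Emit:
{"method": "servo_tool", "body": {
  "deltas": [
    [1, -5.8, 27.2, 0, 0, 0, 0],
    [1, -5.8, 27.2, 0, 0, 0, 0],
    [1, -5.8, 27.2, 0, 0, 0, 0],
    [1, -5.8, 27.2, 0, 0, 0, 0],
    [1, -5.8, 27.2, 0, 0, 0, 0],
    [1, -5.8, 27.2, 0, 0, 0, 0],
    [1, -5.8, 27.2, 0, 0, 0, 0],
    [1, -5.8, 27.2, 0, 0, 0, 0],
    [1, -5.8, 27.2, 0, 0, 0, 0],
    [1, 0, 0, 0, 0, 0, 0],
    [1, 0, 0, 20, 0, 0, 0],
    [1, 0, 0, 15, 0, 0, 0],
    [1, 0, 0, 0, 0, 0, 0],
    [1, 0, 0, 0, 0, 0, 0]
  ]
}}

```text
t: 11.7
eef_pos: [0.5016, 0.1434, 0.0671]
ee_rot: [-3.14, -0.002, -3.045]
force: [0.3, 1.0, -0.2]
width: 0.0232
gripper_force: 30.0
```

```bash
python3 - <<'E'
from h import *
s=arm.get_state(); print(s['t'],s['eef_pos'],s['ee_rot'],s['force'],s['width'])
g=arm.grab_frame('side'); b=cv2.resize(g['color'][150:240,160:260,::-1],None,fx=6,fy=6,interpolation=cv2.INTER_CUBIC)
p=s['eef_pos']; w=s['ee_rot'][2]+np.pi; X=np.array([np.cos(w),np.sin(w),0]);Y=np.array([-X[1],X[0],0])
for P in [p+.066*X+.013*Y-[0,0,-.001],p+.066*X-.013*Y-[0,0,-.001],[.587,.1523,.053],p+[0,0,.015]]:
    u=(proj(g,P)+.5-[160,150])*6-.5; cv2.circle(b,tuple(int(round(k)) for k in u),2,(0,0,255),-1)
cv2.imwrite('pics/h.png',b)
E
```

```text
11.7 [0.50160153 0.1433788  0.06714995] [-3.14012971e+00 -2.16748212e-03 -3.04456776e+00] [ 0.26355354  1.02248173 -0.16559328] 0.023189312164691358
```

View pics/h.png

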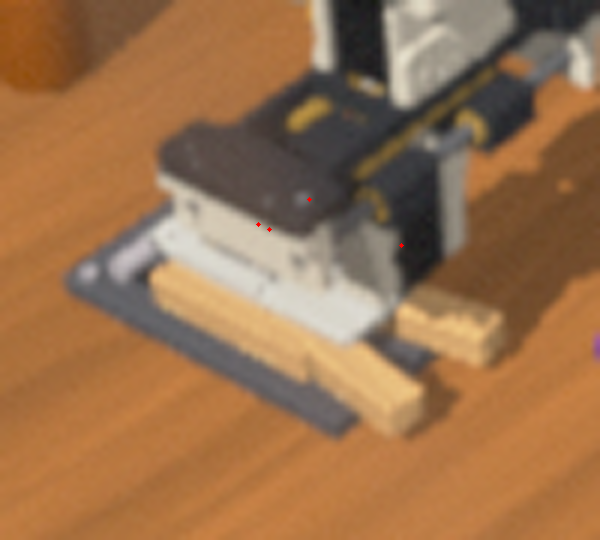

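Emit:
{"method": "servo_tool", "body": {
  "deltas": [
    [1, 0, 0, 9, 0, 0, 0],
    [1, 0, 0, 9, 0, 0, 0],
    [1, 0, 0, 6, 0, 0, 0],
    [1, 0, 0, 3, 0, 0, 0],
    [1, 0, 0, 0, 0, 0, 0],
    [1, 0, 0, 0, 0, 0, 0]
  ]
}}

```text
t: 12.25
eef_pos: [0.5022, 0.1438, 0.0406]
ee_rot: [-3.141, -0.0, -3.046]
force: [0.8, 0.2, 0.5]
width: 0.0239
gripper_force: 30.0
```

Emit:
{"method": "servo_tool", "body": {
  "deltas": [
    [1, -4, 0, 0.5, 0, 0, 0],
    [1, -4, 0, 0, 0, 0, 0],
    [1, -4, 0, 0, 0, 0, 0],
    [1, -3, 0, 0, 0, 0, 0],
    [1, -3, 0, 0, 0, 0, 0],
    [1, -2, 0, 0, 0, 0, 0],
    [1, 0, 0, 0, 0, 0, 0]
  ]
}}

```text
t: 12.83
eef_pos: [0.5226, 0.1459, 0.0402]
ee_rot: [3.142, 0.0, -3.046]
force: [-0.7, -0.3, -0.3]
width: 0.0234
gripper_force: 30.0
```

Emit:
{"method": "servo_tool", "body": {
  "deltas": [
    [1, -1.5, 0, 0, 0, 0, 0],
    [1, -1.5, 0, 0, 0, 0, 0],
    [1, -1, 0, 0, 0, 0, 0],
    [1, -1, 0, 0, 0, 0, 0],
    [1, 0, 0, 0, 0, 0, 0]
  ]
}}

```text
t: 13.25
eef_pos: [0.5273, 0.1464, 0.0403]
ee_rot: [3.142, 0.0, -3.046]
force: [0.0, 1.0, -0.9]
width: 0.024
gripper_force: 30.0
```

Emit:
{"method": "servo_tool", "body": {
  "deltas": [
    [1, -1, 0, 0, 0, 0, 0],
    [1, -1, 0, 0, 0, 0, 0],
    [1, -1, 0, 0, 0, 0, 0],
    [1, 0, 0, 0, 0, 0, 0]
  ]
}}

```text
t: 13.58
eef_pos: [0.5301, 0.1466, 0.0402]
ee_rot: [3.142, -0.0, -3.046]
force: [-0.5, 0.7, -1.2]
width: 0.0237
gripper_force: 30.0
```

Emit:
{"method": "servo_tool", "body": {
  "deltas": [
    [1, -1, 0, 0, 0, 0, 0],
    [1, -1, 0, 0, 0, 0, 0],
    [1, 0, 0, 0, 0, 0, 0]
  ]
}}

```text
t: 13.83
eef_pos: [0.5312, 0.1467, 0.0398]
ee_rot: [-3.141, -0.002, -3.046]
force: [-4.5, 2.1, -1.2]
width: 0.0238
gripper_force: 30.0
```

Emit:
{"method": "servo_tool", "body": {
  "deltas": [
    [1, -1, 0, 0, 0, 0, 0],
    [1, -1, 0, 0, 0, 0, 0],
    [1, 0, 0, 0, 0, 0, 0]
  ]
}}

```text
t: 14.08
eef_pos: [0.5329, 0.147, 0.0397]
ee_rot: [-3.141, -0.002, -3.046]
force: [-5.3, 3.3, -1.6]
width: 0.0235
gripper_force: 30.0
```

Emit:
{"method": "servo_tool", "body": {
  "deltas": [
    [1, -1, 0, 0, 0, 0, 0],
    [1, -1, 0, 0, 0, 0, 0],
    [1, 0, 0, 0, 0, 0, 0]
  ]
}}

```text
t: 14.33
eef_pos: [0.5349, 0.1472, 0.0397]
ee_rot: [-3.141, -0.002, -3.046]
force: [-3.1, 3.1, -1.3]
width: 0.0236
gripper_force: 30.0
```

Emit:
{"method": "servo_tool", "body": {
  "deltas": [
    [1, -1, 0.5, 0, 0, 0, 0],
    [1, -1, 0, 0, 0, 0, 0],
    [1, 0, 0, 0, 0, 0, 0]
  ]
}}

```text
t: 14.58
eef_pos: [0.5387, 0.1483, 0.0404]
ee_rot: [3.141, 0.001, -3.046]
force: [1.5, 0.5, -1.2]
width: 0.0235
gripper_force: 30.0
```

Emit:
{"method": "servo_tool", "body": {
  "deltas": [
    [1, -1, 0, 0, 0, 0, 0],
    [1, -1, 0, 0, 0, 0, 0],
    [1, 0, 0, 0, 0, 0, 0]
  ]
}}

```text
t: 14.83
eef_pos: [0.5413, 0.1485, 0.0408]
ee_rot: [3.141, 0.002, -3.046]
force: [3.4, 1.2, -1.3]
width: 0.0236
gripper_force: 30.0
```

Emit:
{"method": "servo_tool", "body": {
  "deltas": [
    [1, -1, 0, 0, 0, 0, 0],
    [1, 0, 0, 0, 0, 0, 0]
  ]
}}

```text
t: 15.0
eef_pos: [0.5416, 0.1484, 0.0405]
ee_rot: [3.141, 0.001, -3.046]
force: [3.5, 0.9, 0.0]
width: 0.0236
gripper_force: 30.0
```

Emit:
{"method": "servo_tool", "body": {
  "deltas": [
    [1, -1, 0, 0, 0, 0, 0],
    [1, 0, 0, 0, 0, 0, 0]
  ]
}}

```text
t: 15.17
eef_pos: [0.5421, 0.1482, 0.0402]
ee_rot: [-3.142, -0.0, -3.046]
force: [1.6, 1.3, -1.0]
width: 0.0235
gripper_force: 30.0
```

Emit:
{"method": "servo_tool", "body": {
  "deltas": [
    [1, -1, 0, 0, 0, 0, 0],
    [1, 0, 0, 0, 0, 0, 0]
  ]
}}

```text
t: 15.33
eef_pos: [0.5427, 0.1481, 0.0401]
ee_rot: [-3.141, -0.001, -3.046]
force: [1.3, 0.2, -0.5]
width: 0.0236
gripper_force: 30.0
```

Emit:
{"method": "servo_tool", "body": {
  "deltas": [
    [1, -0.7, 0, 0, 0, 0, 0],
    [1, 0, 0, 0, 0, 0, 0]
  ]
}}

```text
t: 15.5
eef_pos: [0.5431, 0.148, 0.04]
ee_rot: [-3.141, -0.001, -3.046]
force: [-0.6, -0.2, -0.1]
width: 0.0237
gripper_force: 30.0
```

Emit:
{"method": "servo_tool", "body": {
  "deltas": [
    [1, -0.7, 0, 0, 0, 0, 0],
    [1, 0, 0, 0, 0, 0, 0]
  ]
}}

```text
t: 15.67
eef_pos: [0.5439, 0.1481, 0.04]
ee_rot: [-3.141, -0.001, -3.046]
force: [-0.7, -0.4, -0.2]
width: 0.0235
gripper_force: 30.0
```

Emit:
{"method": "servo_tool", "body": {
  "deltas": [
    [1, -0.7, 0, 0, 0, 0, 0],
    [1, 0, 0, 0, 0, 0, 0]
  ]
}}

```text
t: 15.83
eef_pos: [0.544, 0.148, 0.0398]
ee_rot: [-3.141, -0.002, -3.047]
force: [-3.6, -0.3, 1.0]
width: 0.0237
gripper_force: 30.0
```

Emit:
{"method": "servo_tool", "body": {
  "deltas": [
    [1, -0.6, 0, 0, 0, 0, 0],
    [1, 0, 0, 0, 0, 0, 0]
  ]
}}

```text
t: 16.0
eef_pos: [0.5441, 0.1479, 0.0397]
ee_rot: [-3.141, -0.003, -3.047]
force: [-6.1, -0.7, -0.5]
width: 0.024
gripper_force: 30.0
```

Emit:
{"method": "servo_tool", "body": {
  "deltas": [
    [1, -0.5, 0, 0, 0, 0, 0],
    [1, 0, 0, 0, 0, 0, 0],
    [1, 0.5, 0, 0.5, 0, 0, 0],
    [1, 0.6, 0, 0, 0, 0, 0],
    [1, 0, 0, 0, 0, 0, 0]
  ]
}}

```text
t: 16.42
eef_pos: [0.5441, 0.148, 0.0394]
ee_rot: [-3.141, -0.002, -3.046]
force: [-4.1, -1.3, -1.4]
width: 0.0238
gripper_force: 30.0
```

Emit:
{"method": "servo_tool", "body": {
  "deltas": [
    [-0.2, 0, 0, 0, 0, 0, 0],
    [-0.2, 0, 0, 0, 0, 0, 0],
    [-0.2, 0, 0, 0, 0, 0, 0],
    [-0.2, 0, 0, 0, 0, 0, 0],
    [-0.2, 0, 0, 0, 0, 0, 0],
    [-0.2, 0, 0, -6, 0, 0, 0],
    [-0.2, 0, 0, -15, 0, 0, 0],
    [-0.2, 0, 0, -25, 0, 0, 0],
    [-0.2, 0, 0, -25, 0, 0, 0],
    [-0.2, 0, 0, -25, 0, 0, 0],
    [-0.2, 20, -25, -15, 0, 0, 0],
    [-0.2, 20, -35, 0, 0, 0, 0],
    [-0.2, 10, -35, 0, 0, 0, 0],
    [-0.2, 0, -35, 0, 0, 0, 0],
    [-0.2, 0, -35, 0, 0, 0, 0],
    [-0.2, 0, -35, 0, 0, 0, 0],
    [-0.2, 0, -35, 0, 0, 0, 0],
    [-0.2, 0, -35, 0, 0, 0, 0],
    [-0.2, 0, 0, 0, 0, 0, 0]
  ]
}}

```text
t: 18.0
eef_pos: [0.5211, -0.1295, 0.1512]
ee_rot: [-3.141, 0.0, -3.05]
force: [0.4, 1.2, -0.2]
width: 0.0527
gripper_force: 0.0
```

```bash
python3 - <<'E'
from h import *
Z=lambda i,k:cv2.resize(i,None,fx=k,fy=k,interpolation=cv2.INTER_CUBIC)
f=arm.grab_frame('top'); a=Z(f['color'][118:202,185:241,::-1],6)
g=arm.grab_frame('side'); b=Z(g['color'][165:228,165:240,::-1],6)
h=max(a.shape[0],b.shape[0]); pad=lambda i:cv2.copyMakeBorder(i,0,h-i.shape[0],0,0,cv2.BORDER_CONSTANT)
cv2.imwrite('pics/i.png',np.hstack([pad(a),pad(b)])); s=arm.get_state(); print(s['t'],s['eef_pos'])
E
```

```text
18.1 [ 0.52087937 -0.12638676  0.1510386 ]
```

View pics/i.png

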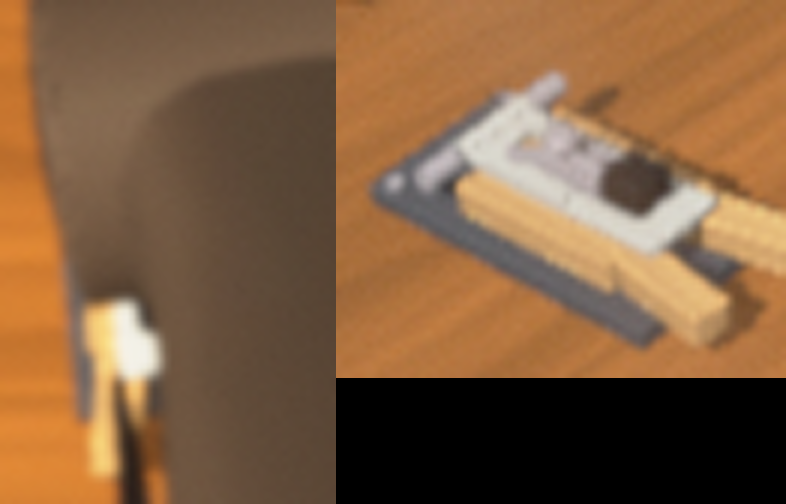

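In the side view the clip lies flat on the folded strap. Its legs are around the stud under the head, and the grip block is at about crop px (636,183).

```bash
python3 -c "
from h import *
print(arm.job_done())"
```

```text
the job is handed in; nothing more can be done
None
```

I folded the strap flat, pushed the clip under the stud head until it snapped home (highest push I read was about 6 N), let go and backed the arm off, and handed the job in about 18 s into the 51 s limit; I got no verdict back, and the punch, ring clamp and cube were never touched.

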